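# Line up plaster spires by height beside the finished model

### The job

Line up the four raw plaster spires on the four pads of the drying board, one standing upright at the middle of each pad, so that they step down in height away from the finished painted model: the tallest on the pad next to the model, the shortest next to the amber jar. Do not knock any spire over, and leave the model and the jar standing where they are.

Things in the scene. Friction and masses are not known exactly. Their poses are not given: they have to be found in the camera images.
- spire130_mid (a point): Centre, half-way up, of the tallest of four raw white plaster spires, loose, upright, 130 mm tall. Gold foot 60 mm across and 8 mm high; straight upright white drum 54 mm across from there up to 83 mm, to be gripped at half height; above it a narrow ringed cone. All four have this shape. z: its axis, up. They stand in a loose line between robot and board, in any order, at least 140 mm apart, a thin brush or a small jar (22 mm across, 30 tall) between neighbours.
- spire110_mid (a point): Centre, half-way up, of the second tallest of four raw white plaster spires, loose, upright, 110 mm tall. Gold foot 54 mm across and 7 mm high; straight upright white drum 48 mm across from there up to 70 mm, to be gripped at half height; above it a narrow ringed cone. All four have this shape. z: its axis, up. They stand in a loose line between robot and board, in any order, at least 140 mm apart, a thin brush or a small jar (22 mm across, 30 tall) between neighbours.
- spire90_mid (a point): Centre, half-way up, of the third tallest of four raw white plaster spires, loose, upright, 90 mm tall. Gold foot 48 mm across and 5 mm high; straight upright white drum 42 mm across from there up to 58 mm, to be gripped at half height; above it a narrow ringed cone. All four have this shape. z: its axis, up. They stand in a loose line between robot and board, in any order, at least 140 mm apart, a thin brush or a small jar (22 mm across, 30 tall) between neighbours.
- spire70_mid (a point): Centre, half-way up, of the shortest of four raw white plaster spires, loose, upright, 70 mm tall. Gold foot 42 mm across and 4 mm high; straight upright white drum 36 mm across from there up to 45 mm, to be gripped at half height; above it a narrow ringed cone. All four have this shape. z: its axis, up. They stand in a loose line between robot and board, in any order, at least 140 mm apart, a thin brush or a small jar (22 mm across, 30 tall) between neighbours.
- pad_a: Round blue pad with a yellow disc in it, 68 mm across and 2 mm thick, fixed on the flat brown wooden board (12 mm thick, 100 mm wide, 520 mm long). Origin at the centre of its underside, so its top is 2 mm above the origin and 14 mm above the table. Four pads in a straight row 85 mm apart along the middle of the board: a, b, c, d from the robot's left to its right; this is the leftmost.
- pad_b: Round blue pad with a yellow disc in it, 68 mm across and 2 mm thick, fixed on the flat brown wooden board (12 mm thick, 100 mm wide, 520 mm long). Origin at the centre of its underside, so its top is 2 mm above the origin and 14 mm above the table. Four pads in a straight row 85 mm apart along the middle of the board: a, b, c, d from the robot's left to its right; this is the second from the left.
- pad_c: Round blue pad with a yellow disc in it, 68 mm across and 2 mm thick, fixed on the flat brown wooden board (12 mm thick, 100 mm wide, 520 mm long). Origin at the centre of its underside, so its top is 2 mm above the origin and 14 mm above the table. Four pads in a straight row 85 mm apart along the middle of the board: a, b, c, d from the robot's left to its right; this is the third from the left.
- pad_d: Round blue pad with a yellow disc in it, 68 mm across and 2 mm thick, fixed on the flat brown wooden board (12 mm thick, 100 mm wide, 520 mm long). Origin at the centre of its underside, so its top is 2 mm above the origin and 14 mm above the table. Four pads in a straight row 85 mm apart along the middle of the board: a, b, c, d from the robot's left to its right; this is the rightmost.
- model_mid (a point): Point on the axis, 77.5 mm above the foot, of the finished painted model: 64 mm foot, white drum 58 mm across with gold bands and coloured beads, 155 mm tall spire with gold knob and an arched handle with coloured flowers over it (169 mm high in all, 95 mm across at right angles to the row). It stands loose on one end of the board, either left or right, in line with the pads and 85 mm beyond the end pad.
- jar_mid (a point): Centre, 40 mm up, of an amber glass paint jar with red lid, 54 mm across and 80 mm tall, standing loose on the board's other end, in line with the pads, 85 mm beyond the end pad.
There are look-alikes about, which are no part of the job. What is shaped like the part that bears spire130_mid but purple is not meant. Leave any turquoise look-alike of the part that bears model_mid alone.

How it is judged:
At the end, for the whole second after the job is handed in: Each spire stands upright (within 0.1 rad) and at rest on its pad, its axis within 12 mm of the pad's centre and its height within 4 mm of that of a spire standing on the pad: 130, 110, 90, 70 mm in order, the 130 mm one on the pad next to the finished model (((horizontal distance between model_mid and pad_a below 0.12 m and horizontal distance between spire130_mid and pad_a below 0.012 m and height (world z) of spire130_mid between 0.075 and 0.083 m and horizontal distance between spire110_mid and pad_b below 0.012 m and height (world z) of spire110_mid between 0.065 and 0.073 m and horizontal distance between spire90_mid and pad_c below 0.012 m and height (world z) of spire90_mid between 0.055 and 0.063 m and horizontal distance between spire70_mid and pad_d below 0.012 m and height (world z) of spire70_mid between 0.045 and 0.053 m) or (horizontal distance between model_mid and pad_d below 0.12 m and horizontal distance between spire130_mid and pad_d below 0.012 m and height (world z) of spire130_mid between 0.075 and 0.083 m and horizontal distance between spire110_mid and pad_c below 0.012 m and height (world z) of spire110_mid between 0.065 and 0.073 m and horizontal distance between spire90_mid and pad_b below 0.012 m and height (world z) of spire90_mid between 0.055 and 0.063 m and horizontal distance between spire70_mid and pad_a below 0.012 m and height (world z) of spire70_mid between 0.045 and 0.053 m)) and angle between each of spire130_mid, spire110_mid, spire90_mid, spire70_mid's own z axis and vertical below 0.1 rad and linear speed of each of spire130, spire110, spire90, spire70 below 0.02 m/s); the robot touches nothing.
It fails at once if a spire is knocked over (tilted more than 0.6 rad) (angle between any of spire130_mid, spire110_mid, spire90_mid, spire70_mid's own z axis and vertical above 0.6 rad).
It fails at once if the finished model is moved more than 20 mm (distance of model_mid from where it was at the start of the episode above 0.02 m).
It fails at once if the amber jar is moved more than 20 mm (distance of jar_mid from where it was at the start of the episode above 0.02 m).
It also fails if it takes over 102 s, if anything falls off the work surface, if the arm or the gripper's body presses on something with over 40 N, if the wrist force passes 120 N, or if a joint passes its speed limit or range.

### The arm

A 6-joint arm with a two-finger parallel gripper is mounted at the origin on the work surface. World frame = base frame: x ahead of the robot, y to its left, z up, the work surface at z = 0. Lengths are in m, angles in rad, forces in N, time in s.
With the tool pointing down it reaches from about 0.25 to 0.725 m from the base axis. Payload 9.7 kg.
Tool frame: the origin (TCP) lies between the finger pads; the fingertips stand 25 mm ahead of it and the grasp point (between the pads) lies 6 mm ahead of it; z points along the fingers, y is the line along which they close (so a half turn about z gives the same grasp; the last joint's range is limited). The gripper opens to 85 mm and grips with 20 to 120 N. Pads are 22 mm wide; open, the fingers measure 114 mm over their backs; the gripper's body (76 mm by 85 mm) begins 54 mm behind the grasp point. The pads swing forward as they close: fully open they stand 13 mm farther back than shut.
Start: joints at [1.138, 0.087, 0.176, 1.66, 0, 1.571], TCP at [0.231, 0.499, 0.256] pointing down, gripper open.
Joint ranges: [-3.13, 3.13], [-0.85, 1.81], [-1.15, 1.24], [-2.2, 2.28], [-1.44, 1.52], [-3.14, 3.14]. Speed limits (rad/s): [2.22, 2.22, 2.57, 3.14, 3.14, 3.14].

### API

Orientations are given as a 3x3 rotation matrix whose columns are the frame's x, y, z axes.
In Python, from cell import * gives the robot as it stands.
- The arm moves only by the shell command python3 -m creep 'ROWS' [FORCE]. ROWS is JSON, a list of rows, each a list of 7 numbers: the turn, a rotation vector about the tool's x, y, z in rad, then the shift along the tool's x, y, z in m, then the gripper command: -1 is shut, 1 is fully open, values between are in proportion. In form: [[rx, ry, rz, x, y, z, grip], ...]. A call has 1 to 12 rows; each row is the pose to reach, as a shift and turn from the pose commanded when the call began, along the tool's axes at that moment; what a row does not reach only later rows make up. A row lasts 1/10 s, in which the tool goes at most 50 mm and 8.59 degrees, less where a joint would pass 70% of its speed; a pose out of reach is approached as far as the arm can. A call with a gripper value outside its range is refused whole. The fingers move at their own pace and stop on an object; FORCE is the grip in N (left out, the last holds). Time passes only in rows, so rows that repeat a pose let the fingers close. It gives the time, the measured TCP pose, the force, the opening and the grip force at its end, in the units of the state.
- state(): the state, without advancing time (a new reading comes with each control period).
- camera(name): name is "scene" or "top" or "wrist"; returns the picture (420x560x3 uint8, red, green, blue); there is no depth.
- camera_model(name): a dict with "mtx" (3x3 intrinsics, pixels), "R" (3x3) and "t" (3): a world point X has camera coordinates R X + t. Camera axes: x right, y down, z forward; pixel columns grow to the right and rows downward; lengths in m; the calibration is good to about 2 mm. A picture is of the moment at which its call begins: read the wrist's pose just before it. camera_model takes no time and is no camera call; for the wrist camera it gives the pose at the moment of the call.
- job_done(): hands the job in; it is judged then, once.
The state is a dict: "t": time; "qpos": joint angles; "joint_velocities": joint speeds; "joint_torque": joint torques, N m; "tcp_pos": TCP position; "ee_rot": TCP orientation; "force": force on the tool from outside, world axes, zero at the start; "torque": the same for the moment, N m; "width": opening from 0.0 (shut) to 1.0 (fully open); "gripper_force": force on a finger pad.
Only numpy, scipy, OpenCV 4.12 (cv2) and the standard library are available. Lean on these libraries where they do the work, as an engineer would, in place of code of your own. Each camera call takes 0.05 s, during which the arm holds its last target. There are 200 camera calls.

## Working session

There is one attempt and no reset: what is moved stays moved. The work goes in short steps, Python scripts to look and compute and a shell command to move; the robot and the scene stay as the last step left them, time stands still between calls to the robot, and variables do not carry over. Pictures are saved under pics/ and viewed, at most 14 in all, crops included, and the job is handed in when it is done.

```bash
ls; mkdir -p pics; python3 - <<'E'
from cell import *
import cv2,numpy as np
for n in("scene","top"):
    cv2.imwrite(f"pics/{n}0.png",camera(n)[:,:,::-1]);m=camera_model(n);print(n,np.round(m["mtx"],1).tolist(),np.round(m["R"],3).tolist(),np.round(m["t"],3).tolist())
s=state();print(s["t"],s["tcp_pos"],np.round(s["ee_rot"],3).tolist())
E
```

```text
pics
scene [[386.0, 0.0, 278.5], [0.0, 386.0, 212.8], [0.0, 0.0, 1.0]] [[-0.215, 0.977, -0.016], [0.662, 0.134, -0.737], [-0.718, -0.169, -0.675]] [0.134, -0.31, 1.161]
top [[470.6, 0.0, 275.9], [0.0, 470.6, 219.5], [0.0, 0.0, 1.0]] [[-0.014, -1.0, 0.026], [-0.995, 0.012, -0.1], [0.1, -0.027, -0.995]] [0.003, 0.577, 0.902]
0.1 [0.23061376 0.49912895 0.25566617] [[-0.908, 0.419, -0.0], [0.419, 0.908, -0.001], [0.0, -0.001, -1.0]]
```

View pics/top0.png

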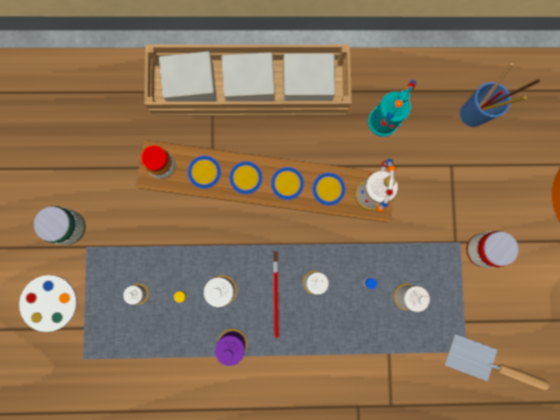

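View pics/scene0.png

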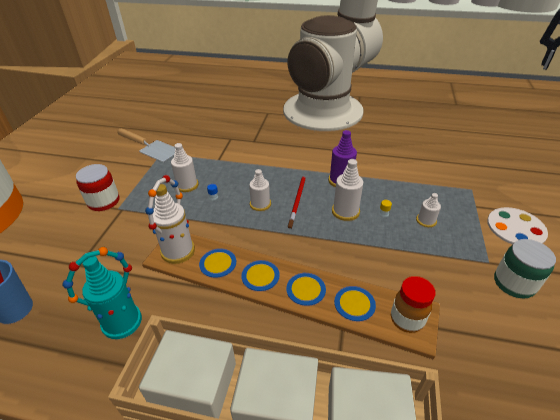

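The top view shows model at (381,188) beside pad d (329,189), and the jar at (157,160) beside pad a (204,172). So the order is 130→d, 110→c, 90→b, 70→a.

Candidates in the top view:
- White: (134,295) shortest, (219,292) widest, (317,283) and (413,298).
- Look-alikes: purple (230,348) and turquoise (389,113). I exclude both.

Next I'll measure, and check the choices in one crop.

```bash
cat > h.py <<'E'
import cv2,numpy as np
def ray(m,uv,z):
    R=np.array(m["R"]);t=np.array(m["t"]);c=-R.T@t
    d=R.T@np.linalg.solve(np.array(m["mtx"]),[uv[0],uv[1],1.]);return c+d*(z-c[2])/d[2]
def proj(m,X):
    p=np.array(m["mtx"])@(np.array(m["R"])@np.array(X)+np.array(m["t"]));return p[:2]/p[2]
def blobs(mask,amin):
    n,l,s,c=cv2.connectedComponentsWithStats(mask.astype(np.uint8));return [(s[i],c[i],l==i) for i in range(1,n) if s[i][4]>=amin]
E
python3 - <<'E'
from cell import *
from h import *
T=camera("top");S=camera("scene");mt=camera_model("top");ms=camera_model("scene")
for n,I,m in(("top",T,mt),("scene",S,ms)):
    h=cv2.cvtColor(I,cv2.COLOR_RGB2HSV)
    yel=(h[...,0]>18)&(h[...,0]<32)&(h[...,1]>180)&(h[...,2]>120)
    print(n,"yellow")
    for s,c,_ in blobs(yel,120): print(s[4],np.round(c,1),np.round(ray(m,c,.014)[:2],4))
    w=(h[...,1]<45)&(h[...,2]>120)
    print("white")
    for s,c,l in blobs(w,60):
        x,y,ww,hh,a=s
        if a>3000: continue
        tip=np.mean(np.argwhere(l[y:y+2]),0)[1]
        print(s,np.round(c,1),"tip",tip,y)
cr=lambda I,x0,y0,x1,y1,W,H:cv2.resize(I[y0:y1,x0:x1],(W,H),interpolation=cv2.INTER_CUBIC)
cv2.imwrite("pics/crop.png",np.vstack([cr(T,100,260,450,365,798,239),cr(S,150,125,470,260,798,337)])[:,:,::-1])
E
```

```text
top yellow
405 [203.8 171.5] [0.6779 0.1398]
404 [245.4 177.2] [0.6654 0.0559]
410 [287.  182.9] [ 0.6529 -0.0281]
398 [328.5 188.5] [ 0.6405 -0.1123]
white
[ 159   52   55   46 2163] [186.3  74.5] tip 200.375 52
[ 222   53   52   44 2112] [247.7  74.4] tip 256.54716981132077 53
[ 284   54   51   43 2113] [308.7  74.6] tip 308.5 54
[366 168  32  35 658] [380.1 186.1] tip 382.8 168
[358 186  16  21 138] [363.9 196.9] tip 361.5 186
[ 34 206  35  35 951] [ 50.9 223.4] tip 51.785714285714285 206
[485 232  33  33 878] [501.1 248.2] tip 500.30434782608694 232
[469 235  17  31 207] [474.7 250.9] tip 479.6 235
[272 261   6  11  60] [274.6 266.3] tip 274.85714285714283 261
[306 272  24  23 444] [317.6 283.1] tip 318.0 272
[  19  275   57   57 2036] [ 47.5 303.3] tip 49.0 275
[202 277  32  34 809] [217.3 292.7] tip 215.28571428571428 277
[122 285  21  21 344] [131.9 294.8] tip 131.6875 285
[397 284  34  29 710] [414.4 298.5] tip 418.0 284
[ 445  329   55   52 1576] [470.7 356.7] tip 460.3333333333333 329
scene yellow
415 [217.2 262.2] [ 0.6432 -0.1107]
461 [260.  274.8] [ 0.6555 -0.0265]
513 [
[... 382 characters left out ...]
1070] [173.  159.1] tip 155.6 140
[337 159  27  58 733] [351.9 185.6] tip 351.6923076923077 159
[  0 161  13  45 360] [  4.5 184.4] tip 0.0 161
[ 76 164  32  19 430] [ 91.2 172.9] tip 96.14285714285714 164
[249 169  21  39 438] [260.8 187.2] tip 258.0 169
[152 178  14  12  63] [158.2 182.9] tip 161.66666666666666 178
[ 88 180  30  27 379] [104.3 195.9] tip 113.0 180
[150 191  34  35 784] [166.5 210.5] tip 167.33333333333334 191
[423 193  18  31 287] [432.5 205.9] tip 434.27272727272725 193
[ 488  208   68   61 2045] [524.1 237.5] tip 506.5 208
[167 218  25  41 572] [180.2 240.3] tip 185.0 218
[525 276  24  18 162] [535.1 286. ] tip 547.5 276
[410 317  18  13 118] [418.3 323.8] tip 426.25 317
```

View pics/crop.png

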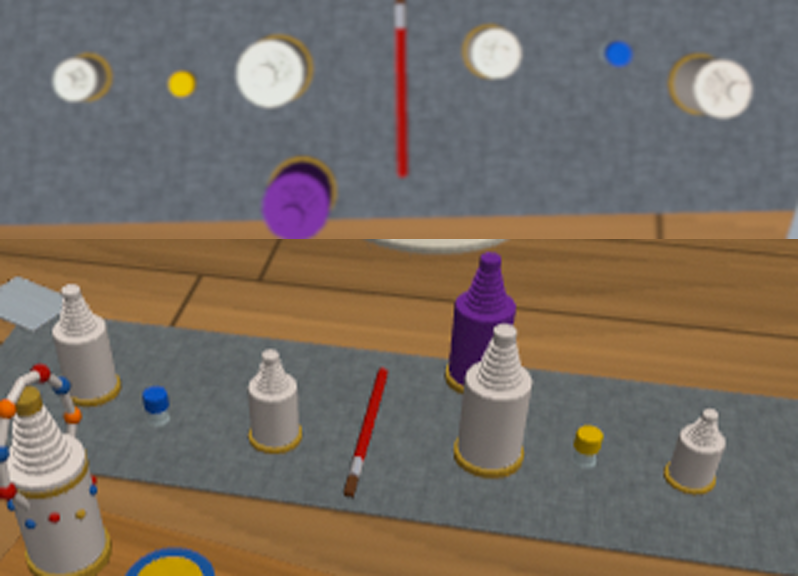

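The crop confirms the choices: 70, 130, 90 and 110 mm from left to right in the top view. The purple one stands behind the 130 and is avoided.

```bash
python3 - <<'E'
from cell import *
from h import *
mt=camera_model("top");ms=camera_model("scene")
for h,d,a,b in((130,83,(218.4,292.1),(352.1,160.5)),(110,70,(416.7,298.7),(178,144.5)),(90,58,(317.5,282.8),(257.9,170)),(70,45,(133.3,294.7),(434.3,194))):
    A=ray(mt,a,d/1e3);B=ray(ms,b,h/1e3-.001);print(h,np.round(A[:2],4),np.round(B[:2],4),np.round((A+B)[:2]/2,4))
print(ray(mt,(231,346),.083),proj(mt,[.2306,.499,.25]))
m=camera_model("wrist");s=state();R=s["ee_rot"]
print("wristcam in tool",R.T@(-m["R"].T@m["t"]-s["tcp_pos"]),(R.T@m["R"].T)[:,2])
row=np.array([.642-.679,-.1115-.1407]);print("row dir deg",np.degrees(np.arctan2(*row[::-1])))
E
```

```text
130 [0.4395 0.1044] [0.4391 0.106 ] [0.4393 0.1052]
110 [ 0.4208 -0.2647] [ 0.4215 -0.2639] [ 0.4212 -0.2643]
90 [ 0.4527 -0.0805] [ 0.4513 -0.0798] [ 0.452  -0.0801]
70 [0.4352 0.269 ] [0.4346 0.272 ] [0.4349 0.2705]
[0.34264887 0.08184264 0.083     ] [-73.75920202 452.76222567]
wristcam in tool [ 8.25594498e-02  7.42135031e-05 -1.16997121e-01] [-3.20843929e-01 -3.60941507e-04  9.47132009e-01]
row dir deg -98.34626383450326
```

```bash
python3 -m creep '[[0,0,1.284,-0.355,-0.27,0,1],[0,0,1.284,-0.355,-0.27,0,1],[0,0,1.284,-0.355,-0.27,0,1],[0,0,1.284,-0.355,-0.27,0,1],[0,0,1.284,-0.355,-0.27,0,1],[0,0,1.284,-0.355,-0.27,0,1],[0,0,1.284,-0.355,-0.27,0,1],[0,0,1.284,-0.355,-0.27,0,1],[0,0,1.284,-0.355,-0.27,0,1],[0,0,1.284,-0.355,-0.27,0,1],[0,0,1.284,-0.355,-0.27,0,1],[0,0,1.284,-0.355,-0.27,0,1]]'
cat > off.py <<'E'
import sys
from cell import *
import numpy as np
s=state();R=np.array(s["ee_rot"]);g=np.array([float(v) for v in sys.argv[1:4]])
p=np.array(s["tcp_pos"]);f=np.array([.9894,-.1452,0]);y=R[:,1]
print("t",round(s["t"],2),"tcp",p.round(4),"off",(R.T@(g-p)).round(4),"yawerr",np.arctan2(y[0]*f[1]-y[1]*f[0],y@f).round(4),"tilt",np.round(R[:2,2],4),"w",round(s["width"],3),"gf",np.round(s["gripper_force"],1),"F",np.round(s["force"],1),"q",np.round(s["qpos"],2))
E
python3 off.py .4393 .1052 .086
```

```text
t: 1.4
tcp_pos: [0.4394, 0.1059, 0.2562]
ee_rot: [[0.144, 0.99, -0.0], [0.99, -0.144, 0.0], [0.0, -0.0, -1.0]]
force: [-0.4, 0.3, -0.0]
width: 0.999
gripper_force: 0.0
t 1.4 tcp [0.4394 0.1059 0.2562] off [-7.000e-04  1.000e-04  1.702e-01] yawerr -0.001 tilt [-0.0003  0.0002] w 0.999 gf 0.0 F [-0.4  0.3 -0. ] q [ 0.24 -0.15 -0.05  1.67  0.    1.95]
```

```bash
python3 -m creep '[[0,0,0,-0.001,0,0.05,1],[0,0,0,-0.001,0,0.1,1],[0,0,0,-0.001,0,0.13,1],[0,0,0,-0.001,0,0.15,1],[0,0,0,-0.001,0,0.16,1],[0,0,0,-0.001,0,0.169,1],[0,0,0,-0.001,0,0.169,1],[0,0,0,-0.001,0,0.169,1]]' 40 && python3 -m creep '[[0,0,0,0,0,0,-1],[0,0,0,0,0,0,-1],[0,0,0,0,0,0,-1],[0,0,0,0,0,0,-1],[0,0,0,0,0,0,-1],[0,0,0,0,0,0,-1],[0,0,0,0,0,0,-1],[0,0,0,0,0,0,-1]]' 40
python3 off.py .6419 -.1115 .2
python3 - <<'E'
from cell import *
import cv2
cv2.imwrite("pics/w1.png",camera("wrist")[:,:,::-1])
E
```

```text
t: 2.2
tcp_pos: [0.44, 0.1047, 0.0882]
ee_rot: [[0.145, 0.989, 0.001], [0.989, -0.145, 0.0], [0.0, 0.001, -1.0]]
force: [0.0, -0.4, 0.2]
width: 1.0
gripper_force: 0.0
t: 3.0
tcp_pos: [0.4401, 0.1043, 0.0882]
ee_rot: [[0.146, 0.989, 0.002], [0.989, -0.146, 0.0], [0.001, 0.001, -1.0]]
force: [-0.4, 0.0, 6.1]
width: 0.612
gripper_force: 41.6
t 3.0 tcp [0.4401 0.1043 0.0882] off [-0.1841  0.2313 -0.1116] yawerr 0.0004 tilt [0.0016 0.0004] w 0.612 gf 41.6 F [-0.4  0.   6.1] q [ 0.23 -0.15 -0.38  1.34 -0.    1.95]
```

View pics/w1.png

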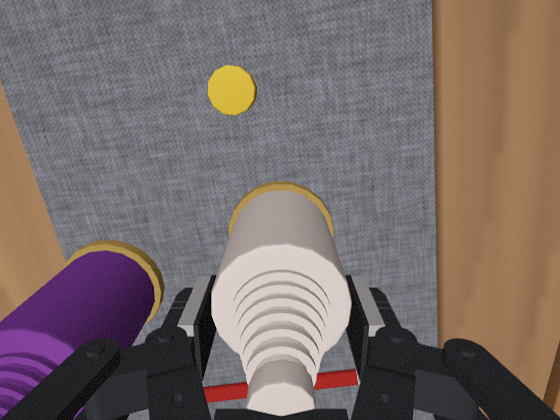

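The wrist view shows the spire held centrally between the fingers at (282,300), with the purple one clear. I'll lift and carry it.

```bash
python3 -m creep '[[0,0,0,0,0,-0.03,-1],[0,0,0,0,0,-0.07,-1],[0,0,0,0,0,-0.11,-1],[0,0,0,-0.02,0.02,-0.12,-1],[0,0,0,-0.05,0.05,-0.12,-1],[0,0,0,-0.08,0.09,-0.12,-1],[0,0,0,-0.11,0.13,-0.12,-1],[0,0,0,-0.14,0.17,-0.12,-1],[0,0,0,-0.16,0.2,-0.12,-1],[0,0,0,-0.176,0.22,-0.12,-1],[0,0,0,-0.184,0.231,-0.12,-1],[0,0,0,-0.184,0.231,-0.12,-1]]' 
python3 -m creep '[[0,0,0,0,0,0,-1],[0,0,0,0,0,0,-1],[0,0,0,0,0,0,-1]]'
python3 off.py .6419 -.1118 .103
python3 - <<'E'
from cell import *
import cv2
cv2.imwrite("pics/w2.png",camera("wrist")[:,:,::-1])
E
```

```text
t: 4.25
tcp_pos: [0.6419, -0.1128, 0.2057]
ee_rot: [[0.147, 0.989, -0.002], [0.989, -0.147, 0.0], [-0.0, -0.002, -1.0]]
force: [-0.3, 0.1, -2.2]
width: 0.614
gripper_force: 43.3
t: 4.55
tcp_pos: [0.6409, -0.1106, 0.2077]
ee_rot: [[0.145, 0.989, 0.0], [0.989, -0.145, 0.0], [0.0, 0.0, -1.0]]
force: [-0.5, 0.4, -1.6]
width: 0.616
gripper_force: 43.3
t 4.55 tcp [ 0.6409 -0.1106  0.2077] off [-0.001   0.0011  0.1047] yawerr -0.0005 tilt [0.0003 0.    ] w 0.616 gf 43.3 F [-0.5  0.4 -1.6] q [-0.17  0.32  0.36  1.6   0.    1.55]
```

View pics/w2.png

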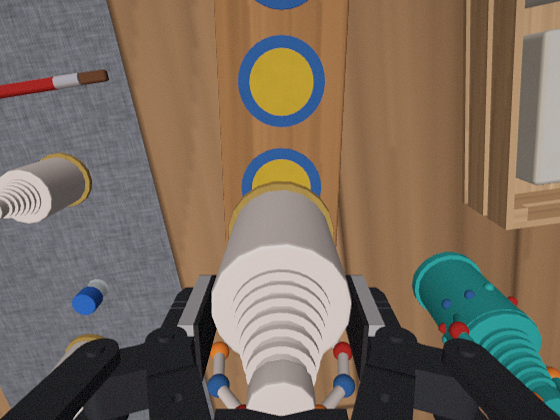

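The wrist view shows the row of pads aligned at column 281 and the held spire over pad d. I'll lower it.

```bash
python3 -m creep '[[0,0,0,-0.001,0.001,0.03,-1],[0,0,0,-0.001,0.001,0.06,-1],[0,0,0,-0.001,0.001,0.08,-1],[0,0,0,-0.001,0.001,0.09,-1],[0,0,0,-0.001,0.001,0.097,-1],[0,0,0,-0.001,0.001,0.1,-1],[0,0,0,-0.001,0.001,0.102,-1],[0,0,0,-0.001,0.001,0.104,-1],[0,0,0,-0.001,0.001,0.104,-1],[0,0,0,-0.001,0.001,0.104,-1]]'
python3 off.py .6419 -.1118 .103
```

```text
t: 5.6
tcp_pos: [0.6424, -0.1125, 0.1037]
ee_rot: [[0.145, 0.989, 0.001], [0.989, -0.145, -0.0], [-0.0, 0.001, -1.0]]
force: [1.2, -0.0, -1.8]
width: 0.614
gripper_force: 43.3
t 5.6 tcp [ 0.6424 -0.1125  0.1037] off [ 0.0006 -0.0006  0.0007] yawerr 0.0003 tilt [ 0.0006 -0.0001] w 0.614 gf 43.3 F [ 1.2 -0.  -1.8] q [-0.17  0.33  0.16  1.4  -0.    1.54]
```

```bash
python3 -m creep '[[0,0,0,0,0,0.001,-1],[0,0,0,0,0,0.001,-1],[0,0,0,0,0,0.002,-1],[0,0,0,0,0,0.002,-1]]'
python3 off.py .6419 -.1118 .103
```

```text
t: 6.0
tcp_pos: [0.6422, -0.1125, 0.1023]
ee_rot: [[0.145, 0.989, 0.001], [0.989, -0.145, -0.0], [-0.0, 0.001, -1.0]]
force: [-3.4, -0.1, 5.3]
width: 0.613
gripper_force: 43.9
t 6.0 tcp [ 0.6422 -0.1125  0.1023] off [ 0.0006 -0.0004 -0.0007] yawerr 0.0002 tilt [ 0.0009 -0.0001] w 0.613 gf 43.9 F [-3.4 -0.1  5.3] q [-0.17  0.33  0.16  1.4   0.    1.54]
```

```bash
python3 -m creep '[[0,0,0,0,0,0,1],[0,0,0,0,0,0,1],[0,0,0,0,0,0,1],[0,0,0,0,0,0,1],[0,0,0,0,0,-0.02,1],[0,0,0,0,0,-0.06,1],[0,0,0,0,0,-0.1,1],[0,0,0,0,0,-0.14,1],[0,0,0,0,-0.04,-0.15,1],[0,0,0,0,-0.08,-0.15,1],[0,0,0,0,-0.12,-0.15,1],[0,0,0,0,-0.12,-0.15,1]]'
python3 -m creep '[[0,0,0,-0.04,-0.02,0,1],[0,0,0,-0.08,-0.04,0,1],[0,0,0,-0.12,-0.06,0,1],[0,0,0,-0.15,-0.07,0,1],[0,0,0,-0.17,-0.075,0,1],[0,0,0,-0.182,-0.077,0,1],[0,0,0,-0.182,-0.077,0,1],[0,0,0,-0.182,-0.077,0,1]]'
python3 off.py .4212 -.2643 .067
python3 - <<'E'
from cell import *
from h import *
T=camera("top");S=camera("scene")
cr=lambda I,x0,y0,x1,y1,W,H:cv2.resize(I[y0:y1,x0:x1],(W,H),interpolation=cv2.INTER_CUBIC)
cv2.imwrite("pics/c3.png",np.hstack([cr(T,270,140,420,260,375,300),cr(S,130,150,300,286,375,300)])[:,:,::-1])
E
```

```text
t: 7.2
tcp_pos: [0.5197, -0.0945, 0.2521]
ee_rot: [[0.146, 0.989, -0.001], [0.989, -0.146, 0.0], [-0.0, -0.001, -1.0]]
force: [1.6, -0.5, 1.1]
width: 1.0
gripper_force: 0.0
t: 8.0
tcp_pos: [0.4212, -0.2635, 0.2512]
ee_rot: [[0.146, 0.989, -0.0], [0.989, -0.146, 0.0], [0.0, -0.0, -1.0]]
force: [-0.1, 0.1, -0.3]
width: 1.002
gripper_force: 0.0
t 8.0 tcp [ 0.4212 -0.2635  0.2512] off [-8.000e-04  1.000e-04  1.842e-01] yawerr 0.0003 tilt [-0.0001  0.0004] w 1.002 gf 0.0 F [-0.1  0.1 -0.3] q [-0.56 -0.04  0.03  1.65  0.    1.16]
```

View pics/c3.png

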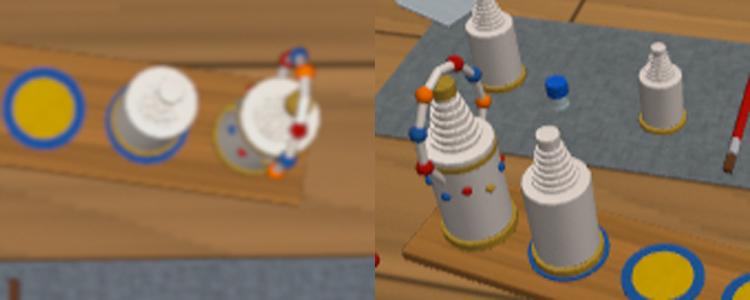

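Spire 130 stands upright on pad d, at about (334,181) in the top view and with its tip at (208,209) in the scene view. I'll check that numerically and pick up the 110.

```bash
python3 - <<'E'
from cell import *
from h import *
print(ray(camera_model("top"),(334.4,180.8),.097),ray(camera_model("scene"),(208,208.5),.143))
E
python3 -m creep '[[0,0,0,-0.001,0,0.05,1],[0,0,0,-0.001,0,0.1,1],[0,0,0,-0.001,0,0.14,1],[0,0,0,-0.001,0,0.16,1],[0,0,0,-0.001,0,0.175,1],[0,0,0,-0.001,0,0.184,1],[0,0,0,-0.001,0,0.184,1],[0,0,0,-0.001,0,0.184,1]]' 40 && python3 -m creep '[[0,0,0,0,0,0,-1],[0,0,0,0,0,0,-1],[0,0,0,0,0,0,-1],[0,0,0,0,0,0,-1],[0,0,0,0,0,0,-1],[0,0,0,0,0,0,-1],[0,0,0,0,0,0,-1],[0,0,0,0,0,0,-1]]' 40
python3 off.py .6542 -.0273 .2
python3 - <<'E'
from cell import *
import cv2
cv2.imwrite("pics/w4.png",camera("wrist")[:,:,::-1])
E
```

```text
[ 0.64108935 -0.11177551  0.097     ] [ 0.63961462 -0.11091182  0.143     ]
t: 8.9
tcp_pos: [0.4213, -0.265, 0.0684]
ee_rot: [[0.145, 0.989, 0.001], [0.989, -0.145, -0.001], [-0.001, 0.001, -1.0]]
force: [0.2, -0.4, 0.2]
width: 0.998
gripper_force: 0.0
t: 9.7
tcp_pos: [0.421, -0.2651, 0.0682]
ee_rot: [[0.146, 0.989, 0.001], [0.989, -0.146, -0.001], [-0.001, 0.001, -1.0]]
force: [0.5, 0.8, 6.2]
width: 0.551
gripper_force: 40.6
t 9.7 tcp [ 0.421  -0.2651  0.0682] off [ 0.2692  0.1963 -0.1317] yawerr 0.0004 tilt [ 0.0011 -0.0007] w 0.551 gf 40.6 F [0.5 0.8 6.2] q [-0.56 -0.03 -0.31  1.29 -0.    1.15]
```

View pics/w4.png

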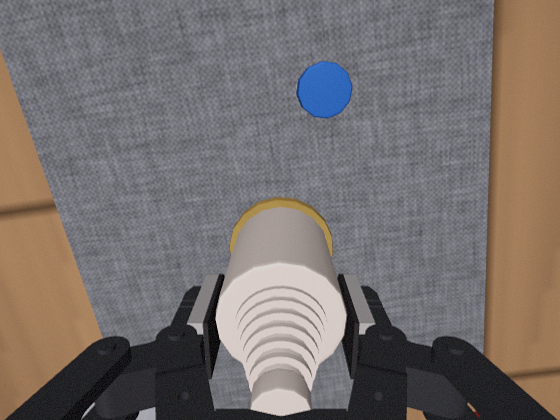

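The 110 mm spire is gripped, centred at (282,310), and spire 130 measures within 2 mm of its pad. I'll move left first, then forward, to avoid the placed spire.

```bash
python3 -m creep '[[0,0,0,0,0,-0.03,-1],[0,0,0,0,0,-0.07,-1],[0,0,0,0,0,-0.11,-1],[0,0,0,0.03,0,-0.13,-1],[0,0,0,0.07,0,-0.13,-1],[0,0,0,0.11,0,-0.13,-1],[0,0,0,0.15,0.01,-0.13,-1],[0,0,0,0.19,0.02,-0.13,-1],[0,0,0,0.225,0.04,-0.13,-1],[0,0,0,0.25,0.07,-0.13,-1],[0,0,0,0.265,0.1,-0.13,-1],[0,0,0,0.269,0.13,-0.13,-1]]'
python3 -m creep '[[0,0,0,0,0.03,0,-1],[0,0,0,0,0.05,0,-1],[0,0,0,0,0.062,0,-1],[0,0,0,0,0.066,0,-1],[0,0,0,0,0.066,0,-1],[0,0,0,0,0.066,0,-1]]'
python3 off.py .6550 -.0277 .082
```

```text
t: 10.95
tcp_pos: [0.5896, -0.0158, 0.197]
ee_rot: [[0.143, 0.99, -0.0], [0.99, -0.143, 0.0], [0.0, -0.0, -1.0]]
force: [-0.2, 0.4, -1.3]
width: 0.546
gripper_force: 42.1
t: 11.55
tcp_pos: [0.6532, -0.0272, 0.1973]
ee_rot: [[0.146, 0.989, -0.0], [0.989, -0.146, 0.0], [-0.0, -0.0, -1.0]]
force: [-0.5, 0.8, -1.1]
width: 0.547
gripper_force: 42.1
t 11.55 tcp [ 0.6532 -0.0272  0.1973] off [-0.0002  0.0019  0.1153] yawerr 0.0003 tilt [-0.0004  0.    ] w 0.547 gf 42.1 F [-0.5  0.8 -1.1] q [-0.04  0.33  0.34  1.59  0.    1.68]
```

```bash
python3 -m creep '[[0,0,0,0,0.002,0.04,-1],[0,0,0,0,0.002,0.07,-1],[0,0,0,0,0.002,0.09,-1],[0,0,0,0,0.002,0.1,-1],[0,0,0,0,0.002,0.107,-1],[0,0,0,0,0.002,0.111,-1],[0,0,0,0,0.002,0.113,-1],[0,0,0,0,0.002,0.115,-1],[0,0,0,0,0.002,0.116,-1],[0,0,0,0,0.002,0.117,-1],[0,0,0,0,0.002,0.117,-1]]'
python3 off.py .6550 -.0277 .082
```

```text
t: 12.65
tcp_pos: [0.6561, -0.0275, 0.0823]
ee_rot: [[0.145, 0.989, 0.002], [0.989, -0.145, 0.0], [0.0, 0.002, -1.0]]
force: [-2.4, 1.1, 7.7]
width: 0.55
gripper_force: 42.9
t 12.65 tcp [ 0.6561 -0.0275  0.0823] off [-0.0003 -0.0011  0.0003] yawerr 0.0002 tilt [0.0021 0.    ] w 0.55 gf 42.9 F [-2.4  1.1  7.7] q [-0.04  0.34  0.14  1.37  0.    1.67]
```

```bash
python3 -m creep '[[0,0,0,0,0,0,1],[0,0,0,0,0,0,1],[0,0,0,0,0,0,1],[0,0,0,0,0,0,1],[0,0,0,0,0,-0.02,1],[0,0,0,0,0,-0.06,1],[0,0,0,0,0,-0.1,1],[0,0,0,0,0,-0.13,1],[0,0,0,0,-0.04,-0.14,1],[0,0,0,0,-0.08,-0.14,1],[0,0,0,-0.03,-0.12,-0.14,1],[0,0,0,-0.05,-0.15,-0.14,1]]'
python3 -m creep '[[0,0,0,-0.02,-0.025,0,1],[0,0,0,-0.03,-0.04,0,1],[0,0,0,-0.032,-0.044,0,1],[0,0,0,-0.032,-0.044,0,1],[0,0,0,-0.032,-0.044,0,1]]'
python3 off.py .4520 -.0801 .05
python3 - <<'E'
from cell import *
from h import *
T=camera("top");S=camera("scene")
cr=lambda I,x0,y0,x1,y1,W,H:cv2.resize(I[y0:y1,x0:x1],(W,H),interpolation=cv2.INTER_CUBIC)
cv2.imwrite("pics/c5.png",np.hstack([cr(T,270,140,420,260,375,300),cr(S,130,150,300,286,375,300)])[:,:,::-1])
E
```

```text
t: 13.85
tcp_pos: [0.4979, -0.0554, 0.2203]
ee_rot: [[0.145, 0.99, -0.0], [0.99, -0.145, -0.0], [-0.0, 0.0, -1.0]]
force: [0.8, -0.7, 1.2]
width: 1.0
gripper_force: 0.0
t: 14.35
tcp_pos: [0.4525, -0.0802, 0.2202]
ee_rot: [[0.145, 0.989, 0.0], [0.989, -0.145, 0.0], [0.0, 0.0, -1.0]]
force: [0.2, 0.5, -0.5]
width: 1.002
gripper_force: 0.0
t 14.35 tcp [ 0.4525 -0.0802  0.2202] off [ 0.     -0.0006  0.1702] yawerr 0.0001 tilt [0.0003 0.0001] w 1.002 gf 0.0 F [ 0.2  0.5 -0.5] q [-0.18 -0.14 -0.12  1.59  0.    1.54]
```

View pics/c5.png

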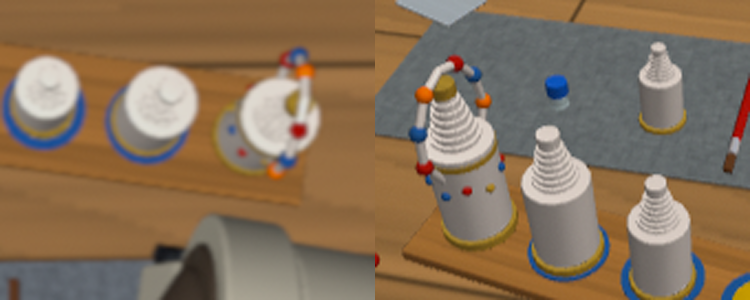

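Spire 110 stands on pad c, at about (289,175) in the top view with its tip at (257,231) in the scene view. Next is the 90.

```bash
python3 - <<'E'
from cell import *
from h import *
print(ray(camera_model("top"),(289.2,175.2),.084),ray(camera_model("scene"),(256.9,230.8),.123))
E
python3 -m creep '[[0,0,0,0,-0.001,0.05,1],[0,0,0,0,-0.001,0.1,1],[0,0,0,0,-0.001,0.13,1],[0,0,0,0,-0.001,0.15,1],[0,0,0,0,-0.001,0.162,1],[0,0,0,0,-0.001,0.169,1],[0,0,0,0,-0.001,0.169,1],[0,0,0,0,-0.001,0.169,1]]' 40 && python3 -m creep '[[0,0,0,0,0,0,-1],[0,0,0,0,0,0,-1],[0,0,0,0,0,0,-1],[0,0,0,0,0,0,-1],[0,0,0,0,0,0,-1],[0,0,0,0,0,0,-1],[0,0,0,0,0,0,-1],[0,0,0,0,0,0,-1]]' 40
python3 off.py .6667 .0568 .2
python3 - <<'E'
from cell import *
import cv2
cv2.imwrite("pics/w6.png",camera("wrist")[:,:,::-1])
E
```

```text
[ 0.65493041 -0.02882407  0.084     ] [ 0.6539285  -0.02654427  0.123     ]
t: 15.25
tcp_pos: [0.4515, -0.0803, 0.0522]
ee_rot: [[0.145, 0.989, 0.001], [0.989, -0.145, -0.0], [-0.0, 0.001, -1.0]]
force: [0.1, -0.4, 0.2]
width: 1.0
gripper_force: 0.0
t: 16.05
tcp_pos: [0.4512, -0.0804, 0.052]
ee_rot: [[0.146, 0.989, 0.001], [0.989, -0.146, -0.0], [-0.0, 0.001, -1.0]]
force: [-1.1, 0.1, 6.0]
width: 0.481
gripper_force: 40.4
t 16.05 tcp [ 0.4512 -0.0804  0.052 ] off [ 0.1671  0.1934 -0.1478] yawerr 0.0003 tilt [ 0.0012 -0.0002] w 0.481 gf 40.4 F [-1.1  0.1  6. ] q [-0.18 -0.11 -0.42  1.27  0.    1.54]
```

View pics/w6.png

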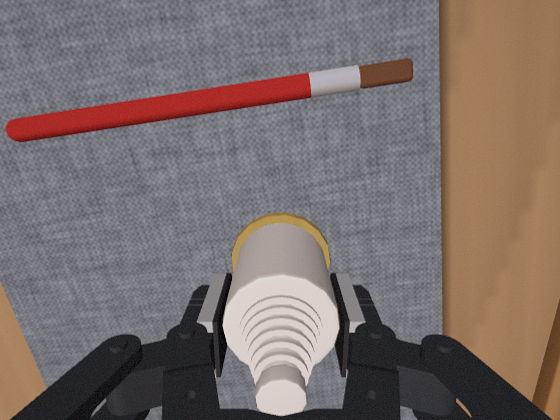

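The 90 mm spire is gripped, centred at (281,315), and 110 measures within 2 mm of its pad. I'll carry the 90 to pad b.

```bash
python3 -m creep '[[0,0,0,0,0,-0.03,-1],[0,0,0,0,0,-0.07,-1],[0,0,0,0,0,-0.11,-1],[0,0,0,0.03,0,-0.13,-1],[0,0,0,0.07,0,-0.13,-1],[0,0,0,0.11,0.01,-0.13,-1],[0,0,0,0.14,0.04,-0.13,-1],[0,0,0,0.16,0.08,-0.13,-1],[0,0,0,0.167,0.12,-0.13,-1],[0,0,0,0.167,0.15,-0.13,-1],[0,0,0,0.167,0.175,-0.13,-1],[0,0,0,0.167,0.19,-0.13,-1]]'
python3 -m creep '[[0,0,0,0,0.004,0,-1],[0,0,0,0,0.004,0,-1],[0,0,0,0,0.004,0,-1],[0,0,0,0,0.004,0,-1]]'
python3 off.py .6667 .0568 .066
```

```text
t: 17.3
tcp_pos: [0.6645, 0.0571, 0.1799]
ee_rot: [[0.146, 0.989, -0.001], [0.989, -0.146, -0.0], [-0.0, -0.001, -1.0]]
force: [-0.2, 0.1, -0.8]
width: 0.481
gripper_force: 41.0
t: 17.7
tcp_pos: [0.6664, 0.0568, 0.1818]
ee_rot: [[0.145, 0.989, 0.0], [0.989, -0.145, 0.0], [0.0, 0.0, -1.0]]
force: [0.6, -0.5, -1.0]
width: 0.477
gripper_force: 41.0
t 17.7 tcp [0.6664 0.0568 0.1818] off [0.     0.0003 0.1158] yawerr 0.0001 tilt [0.0003 0.0001] w 0.477 gf 41.0 F [ 0.6 -0.5 -1. ] q [0.09 0.36 0.36 1.57 0.   1.8 ]
```

```bash
python3 -m creep '[[0,0,0,0,0,0.04,-1],[0,0,0,0,0,0.07,-1],[0,0,0,0,0,0.09,-1],[0,0,0,0,0,0.1,-1],[0,0,0,0,0,0.107,-1],[0,0,0,0,0,0.111,-1],[0,0,0,0,0,0.113,-1],[0,0,0,0,0,0.115,-1],[0,0,0,0,0,0.116,-1],[0,0,0,0,0,0.117,-1],[0,0,0,0,0,0.117,-1]]'
python3 off.py .6667 .0568 .066
```

```text
t: 18.8
tcp_pos: [0.6674, 0.0567, 0.0661]
ee_rot: [[0.146, 0.989, 0.002], [0.989, -0.146, 0.0], [0.0, 0.002, -1.0]]
force: [-2.7, -0.6, 6.7]
width: 0.481
gripper_force: 41.8
t 18.8 tcp [0.6674 0.0567 0.0661] off [-0.     -0.0007  0.0001] yawerr 0.0003 tilt [0.0017 0.0002] w 0.481 gf 41.8 F [-2.7 -0.6  6.7] q [0.08 0.38 0.15 1.35 0.   1.8 ]
```

```bash
python3 -m creep '[[0,0,0,0,0,0,1],[0,0,0,0,0,0,1],[0,0,0,0,0,0,1],[0,0,0,0,0,0,1],[0,0,0,0,0,-0.02,1],[0,0,0,0,0,-0.06,1],[0,0,0,0,0,-0.1,1],[0,0,0,0,0,-0.13,1],[0,0,0,0,-0.04,-0.14,1],[0,0,0,0,-0.08,-0.14,1],[0,0,0,0.03,-0.12,-0.14,1],[0,0,0,0.06,-0.15,-0.14,1]]'
python3 -m creep '[[0,0,0,0.03,-0.04,0,1],[0,0,0,0.06,-0.07,0,1],[0,0,0,0.09,-0.095,0,1],[0,0,0,0.11,-0.107,0,1],[0,0,0,0.118,-0.111,0,1],[0,0,0,0.118,-0.111,0,1],[0,0,0,0.118,-0.111,0,1]]'
python3 off.py .4349 .2700 .041
python3 - <<'E'
from cell import *
from h import *
T=camera("top");S=camera("scene")
cr=lambda I,x0,y0,x1,y1,W,H:cv2.resize(I[y0:y1,x0:x1],(W,H),interpolation=cv2.INTER_CUBIC)
cv2.imwrite("pics/c7.png",np.hstack([cr(T,210,130,360,250,375,300),cr(S,220,190,390,326,375,300)])[:,:,::-1])
E
```

```text
t: 20.0
tcp_pos: [0.5256, 0.1381, 0.2046]
ee_rot: [[0.147, 0.989, 0.0], [0.989, -0.147, 0.0], [0.0, 0.0, -1.0]]
force: [0.5, -0.0, 0.2]
width: 1.001
gripper_force: 0.0
t: 20.7
tcp_pos: [0.4351, 0.2702, 0.2042]
ee_rot: [[0.146, 0.989, -0.0], [0.989, -0.146, -0.0], [-0.0, -0.0, -1.0]]
force: [-0.2, 0.2, 0.8]
width: 1.002
gripper_force: 0.0
t 20.7 tcp [0.4351 0.2702 0.2042] off [-2.000e-04 -1.000e-04  1.632e-01] yawerr 0.0005 tilt [-0.0001 -0.0005] w 1.002 gf 0.0 F [-0.2  0.2  0.8] q [ 0.56 -0.02 -0.03  1.56 -0.    2.27]
```

View pics/c7.png

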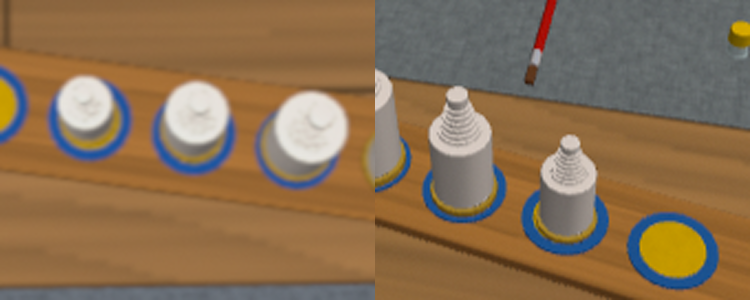

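Three spires (130, 110, 90) stand centred on their pads; in the crop, 90 is at (85,105), 110 at (197,112) and 130 at (310,130). The last one is the 70.

```bash
python3 -m creep '[[0,0,0,0,0,0.05,1],[0,0,0,0,0,0.1,1],[0,0,0,0,0,0.13,1],[0,0,0,0,0,0.147,1],[0,0,0,0,0,0.157,1],[0,0,0,0,0,0.162,1],[0,0,0,0,0,0.162,1],[0,0,0,0,0,0.162,1]]' 40 && python3 -m creep '[[0,0,0,0,0,0,-1],[0,0,0,0,0,0,-1],[0,0,0,0,0,0,-1],[0,0,0,0,0,0,-1],[0,0,0,0,0,0,-1],[0,0,0,0,0,0,-1],[0,0,0,0,0,0,-1],[0,0,0,0,0,0,-1]]' 40
python3 off.py .679 .1407 .2
python3 - <<'E'
from cell import *
import cv2
cv2.imwrite("pics/w8.png",camera("wrist")[:,:,::-1])
E
```

```text
t: 21.6
tcp_pos: [0.4354, 0.2709, 0.0434]
ee_rot: [[0.146, 0.989, 0.001], [0.989, -0.146, 0.001], [0.001, 0.001, -1.0]]
force: [0.3, 1.1, -0.2]
width: 0.997
gripper_force: 0.0
t: 22.4
tcp_pos: [0.4349, 0.271, 0.0428]
ee_rot: [[0.145, 0.989, 0.001], [0.989, -0.145, 0.001], [0.001, 0.001, -1.0]]
force: [-1.3, -0.1, 4.5]
width: 0.406
gripper_force: 40.0
t 22.4 tcp [0.4349 0.271  0.0428] off [-0.0933  0.2605 -0.1571] yawerr 0.0002 tilt [0.0007 0.0005] w 0.406 gf 40.0 F [-1.3 -0.1  4.5] q [ 0.56  0.02 -0.31  1.24  0.    2.27]
```

View pics/w8.png

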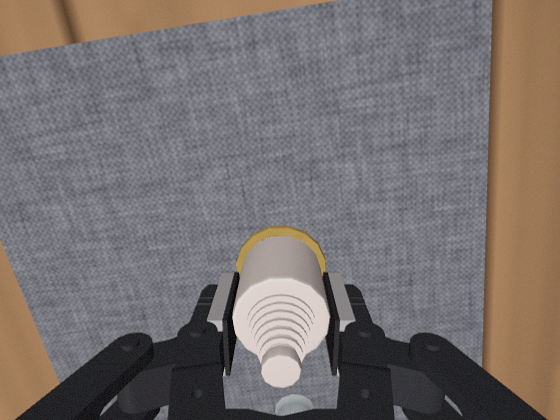

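The 70 mm spire is gripped, centred at (281,310). I'll carry it to pad a, moving right first and then forward, high above the jar.

```bash
python3 -m creep '[[0,0,0,0,0,-0.03,-1],[0,0,0,0,0,-0.07,-1],[0,0,0,0,0,-0.11,-1],[0,0,0,-0.03,0.02,-0.13,-1],[0,0,0,-0.06,0.05,-0.13,-1],[0,0,0,-0.08,0.08,-0.13,-1],[0,0,0,-0.093,0.12,-0.13,-1],[0,0,0,-0.093,0.16,-0.13,-1],[0,0,0,-0.093,0.2,-0.13,-1],[0,0,0,-0.093,0.23,-0.13,-1],[0,0,0,-0.093,0.25,-0.13,-1],[0,0,0,-0.093,0.26,-0.13,-1]]'
python3 -m creep '[[0,0,0,0,0,0,-1],[0,0,0,0,0,0,-1],[0,0,0,0,0,0,-1],[0,0,0,0,0,0,-1]]'
python3 off.py .679 .1407 .0568
```

```text
t: 23.65
tcp_pos: [0.6797, 0.1403, 0.1705]
ee_rot: [[0.146, 0.989, -0.002], [0.989, -0.146, -0.0], [-0.001, -0.002, -1.0]]
force: [-0.0, 0.4, -1.3]
width: 0.407
gripper_force: 40.2
t: 24.05
tcp_pos: [0.6779, 0.1412, 0.1727]
ee_rot: [[0.145, 0.989, 0.0], [0.989, -0.145, 0.0], [0.0, 0.0, -1.0]]
force: [1.0, 0.4, -0.8]
width: 0.409
gripper_force: 40.2
t 24.05 tcp [0.6779 0.1412 0.1727] off [-0.0003  0.0011  0.1159] yawerr -0.0001 tilt [0.0002 0.0001] w 0.409 gf 40.2 F [ 1.   0.4 -0.8] q [0.21 0.43 0.42 1.57 0.   1.92]
```

```bash
python3 -m creep '[[0,0,0,0,0.001,0.04,-1],[0,0,0,0,0.001,0.07,-1],[0,0,0,0,0.001,0.09,-1],[0,0,0,0,0.001,0.1,-1],[0,0,0,0,0.001,0.107,-1],[0,0,0,0,0.001,0.111,-1],[0,0,0,0,0.001,0.113,-1],[0,0,0,0,0.001,0.115,-1],[0,0,0,0,0.001,0.116,-1],[0,0,0,0,0.001,0.117,-1],[0,0,0,0,0.001,0.117,-1]]'
python3 off.py .679 .1407 .0568
```

```text
t: 25.15
tcp_pos: [0.6798, 0.1409, 0.0569]
ee_rot: [[0.145, 0.989, 0.002], [0.989, -0.145, 0.0], [0.001, 0.001, -1.0]]
force: [-2.8, 0.1, 6.2]
width: 0.408
gripper_force: 40.8
t 25.15 tcp [0.6798 0.1409 0.0569] off [-0.0003 -0.0007  0.0001] yawerr 0.0003 tilt [0.0015 0.0004] w 0.408 gf 40.8 F [-2.8  0.1  6.2] q [0.2  0.44 0.22 1.35 0.   1.92]
```

```bash
python3 -m creep '[[0,0,0,0,0,0,1],[0,0,0,0,0,0,1],[0,0,0,0,0,0,1],[0,0,0,0,0,0,1],[0,0,0,0,0,-0.02,1],[0,0,0,0,0,-0.06,1],[0,0,0,0,0,-0.1,1],[0,0,0,0,0,-0.13,1],[0,0,0,0,-0.04,-0.15,1],[0,0,0,0,-0.08,-0.15,1],[0,0,0,0,-0.12,-0.15,1],[0,0,0,0,-0.16,-0.15,1]]'
python3 -m creep '[[0,0,0,0.04,-0.04,0,1],[0,0,0,0.07,-0.07,0,1],[0,0,0,0.1,-0.08,0,1],[0,0,0,0.1,-0.08,0,1],[0,0,0,0.1,-0.08,0,1],[0,0,0,0.1,-0.08,0,1]]'
python3 - <<'E'
from cell import *
from h import *
T=camera("top");S=camera("scene")
cr=lambda I,x0,y0,x1,y1,W,H:cv2.resize(I[y0:y1,x0:x1],(W,H),interpolation=cv2.INTER_CUBIC)
cv2.imwrite("pics/c9.png",np.vstack([cr(T,130,130,410,235,800,300),cr(S,140,170,460,290,800,300)])[:,:,::-1])
E
```

```text
t: 26.35
tcp_pos: [0.5196, 0.1641, 0.2052]
ee_rot: [[0.146, 0.989, 0.0], [0.989, -0.146, 0.0], [0.0, 0.0, -1.0]]
force: [0.3, 1.3, 0.7]
width: 0.998
gripper_force: 0.0
t: 26.95
tcp_pos: [0.4568, 0.2741, 0.2052]
ee_rot: [[0.146, 0.989, -0.0], [0.989, -0.146, -0.0], [-0.0, -0.0, -1.0]]
force: [-0.5, -0.4, 0.3]
width: 1.005
gripper_force: 0.0
```

View pics/c9.png

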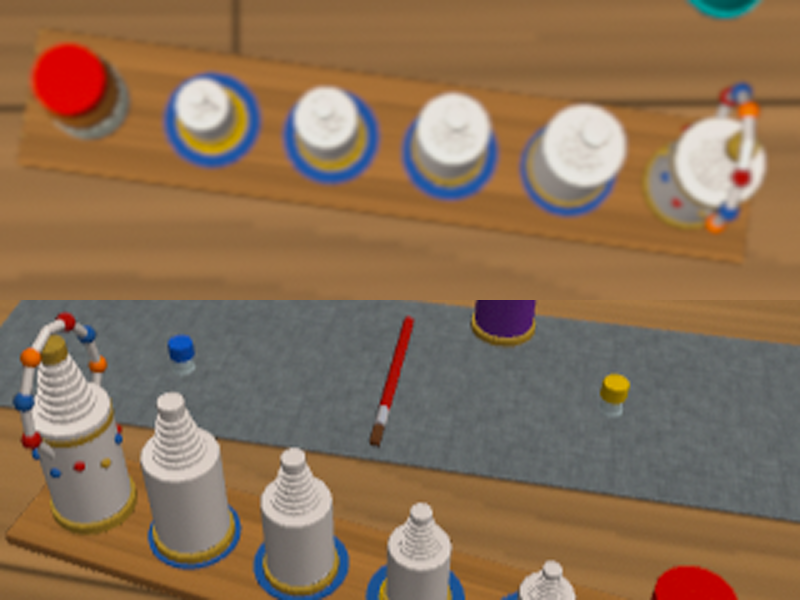

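All four stand on their pads in descending order from the model; spire 70 is at (203,103) in the crop. After a quick numeric check I'll hand the job in.

```bash
python3 - <<'E'
from cell import *
from h import *
m=camera_model("top")
for u,v,z in((203,103,.059),(327,121,.072)): print(ray(m,(130+u*.35,130+v*.35),z))
print(job_done())
E
```

```text
[0.67926663 0.13952194 0.059     ]
[0.66355357 0.0555784  0.072     ]
the job is handed in; nothing more can be done
None
```

The job is handed in, verdict not shown: the four spires stand upright on pads d, c, b and a (130, 110, 90, 70 mm, stepping down from the model to the jar), each measured within about 4 mm of its pad's centre, and the model and jar look undisturbed.

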